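Lay out the bench mat for making up a solution

ROBOT

A 6-joint arm with a two-finger parallel gripper is mounted at the origin on the work surface. World frame = base frame: x ahead of the robot, y to its left, z up, the work surface at z = 0. Lengths are in m, angles in rad, forces in N, time in s.
With the tool pointing down it reaches from about 0.375 to 0.9 m from the base axis. Payload 3.1 kg.
Tool frame: the origin (TCP) lies on the centre line of the jaws, within the pads' length; the fingertips stand 25 mm ahead of it and the grasp point (between the pads) lies 6 mm ahead of it (robot.nose_length is the y of the fingertips in the tool frame, in m); y points along the fingers, z is the direction in which the jaws open and shut, and the axes are right-handed (so a half turn about y gives the same grasp; the last joint's range is limited). The gripper opens to 87 mm and grips with 3 to 60 N. Pads are 19 mm wide; open, the fingers measure 117 mm over their backs; the gripper's body (75 mm by 190 mm) begins 51 mm behind the grasp point.
Start: joints at [-1.45, 0.527, 1.433, -0, 1.181, -0.178], TCP at [0.185, -0.597, 0.248] pointing down, gripper open.
Joint ranges: [-3.08, 3.08], [-0.75, 2.2], [0.22, 2.44], [-1.43, 4.57], [0, 2.65], [-2.85, 2.85]. Speed limits (rad/s): [2.79, 2.79, 3.14, 3.14, 3.14, 3.14].

INTERFACE

Orientations are given as a unit quaternion [x, y, z, w].
In Python, from rig import robot, eyes, ticket gives the robot as it stands.
- The arm moves only by the tool play_rows, never from a script. Its argument "series" is a list of rows, each a list of 7 numbers: the opening, from 0 (shut) to 1 (fully open), then the shift along the tool's x, y, z scaled (see below), then the turn, a rotation vector about the tool's x, y, z scaled (see below). In form: [[claw, dx, dy, dz, ax, ay, az], ...]. A call has 1 to 12 rows; each row shifts and turns the commanded pose from where the row before left it, along the tool's axes as they then stand; what a row does not reach is not made up. The controller multiplies each number of a shift by 100 mm and each number of a turn by 180 degrees. A row lasts 1/12 s, in which the tool goes at most 41.7 mm and 7.16 degrees, less where a joint would pass 70% of its speed; a pose out of reach is approached as far as the arm can. A call with a number of a shift or a turn outside -1 to 1 is refused whole. A call with a gripper value outside its range is refused whole. The fingers move at their own pace and stop on an object; "grip_force" is the grip in N (left out, the last holds). Time passes only in rows, so rows that do not move let the fingers close. It gives the time, the measured TCP pose, the force and the opening at its end, in the units of the state.
- robot.get_obs(): the state, without advancing time (a new reading comes with each control period).
- eyes.camera(name): name is "scene" or "top" or "wrist"; returns the picture (420x560x3 uint8, red, green, blue); there is no depth.
- eyes.camera_params(name): a dict with "K" (3x3 intrinsics, pixels), "rvec" (rotation vector, rad) and "tvec" (3), from world to camera coordinates, as OpenCV has them. Camera axes: x right, y down, z forward; pixel columns grow to the right and rows downward; lengths in m; the calibration is good to about 2 mm. A picture is of the moment at which its call begins: read the wrist's pose just before it. camera_params takes no time and is no camera call; for the wrist camera it gives the pose at the moment of the call.
- ticket.hand_in(): hands the job in, once; it reports no verdict.
The state is a dict: "time": time; "q": joint angles; "joint_velocities": joint speeds; "joint_torque": joint torques, N m; "position": TCP position; "tool_rot": TCP orientation; "ft_force": force on the tool from outside, world axes, zero at the start; "moment": the same for the moment, N m; "grip_width": finger opening in m.
Only numpy, scipy, OpenCV 4.12 (cv2) and the standard library are available. Lean on these libraries where they do the work, as an engineer would, in place of code of your own. Each camera call takes 0.05 s, during which the arm holds its last target.

TASK

Lay out the bench mat for making up a solution: stand the large conical flask in the middle of the stirrer's plate with the powder funnel (now in the small flask) seated upright in its neck, the closed weighing bottle in the middle of the white tile, and the tall brown bottle on the mat midway between tile and stirrer. Set everything down upright rather than dropping it, and leave the small flask, the short brown bottle and the beaker standing where they are.

Things in the scene. Friction and masses are not known exactly. Their poses are not given: they have to be found in the camera images.
- flask: The large conical (Erlenmeyer) flask, clear glass with white printed marks, standing upright, loose, about 140 g: 145 mm tall, 85 mm across the base, tapering to a straight neck 34 mm across the outside (rim 37 mm) from 105 mm height to the top; bore of the neck 29 mm. Origin: centre of its underside; z is up, yaw is of no account.
- small_flask: The small conical flask, same glass, loose, about 90 g: 105 mm tall, 64 mm across the base, neck 34 mm outside from 65 mm height to the top, bore 29 mm. At the start the funnel stands in its neck. It stays where it is. Origin: centre of its underside; z is up, yaw is of no account.
- funnel: White plastic powder funnel, 30 g, 62 mm tall, stem down in the small flask's neck (lifts straight out). From below: stem 20 mm across for 30 mm, cone widening to 56 mm at 50 mm, upright rim band 56 mm across from 50 to 62 mm. Origin: centre of the stem's lower end; z up its axis. Seated in a flask, its cone rests on the mouth, origin 35 mm below the top of the neck.
- weighing_bottle: Weighing bottle, a squat clear glass cylinder, closed with a lid that stays on: 50 mm across, 42 mm tall, with a small knob 16 mm across on top up to 58 mm; loose, about 70 g. Origin: centre of its underside; z is up, yaw is of no account.
- tall_bottle: The tall brown glass reagent bottle with a paper label and black screw cap, closed, loose, about 180 g: 115 mm tall, body 50 mm across up to 70 mm height, then a shoulder to a narrow neck; cap 32 mm across from 88 mm height to the top. Origin: centre of its underside; z is up, yaw is of no account.
- short_bottle: The short brown glass bottle with black cap: 78 mm tall, 40 mm across, cap 28 mm across; loose. It stays where it is. Origin: centre of its underside.
- beaker: Clear glass beaker, 70 mm tall, 57 mm across the rim, empty, loose. It stays where it is. Origin: centre of its underside.
- stirrer: Compact magnetic stirrer, a white box 125 x 125 mm on one end of the mat, fixed, with a control knob on the side towards the robot. Its round steel plate, 110 mm across, is the highest part, 55 mm above the origin. Origin: centre of its underside (on the mat), straight below the plate's centre; z is up.
- tile: White glazed tile, 100 x 100 mm, 7 mm thick, lying fixed on the other end of the mat. Which end holds the tile and which the stirrer varies. Origin: centre of its underside (on the mat); z is up.
- mat: Dark rubber bench mat, 170 x 360 mm, 3 mm thick, fixed to the bench. The stirrer's and the tile's centres lie near its long centre line, each about 105 mm from the middle. Origin: centre of its underside; y runs along its length, z is up.

How it is judged:
At the end, for the whole second after the job is handed in: Flask on plate, weighing bottle on tile, each within 15 mm of centre; funnel seated in the large flask (stem end within 8 mm of its axis, 104-116 mm up); tall bottle on the mat within 15 mm (along) and 18 mm (across) of its middle; all upright within 0.15 rad (funnel 0.2), released, at rest (horizontal distance between flask and stirrer below 0.015 m and z of flask in the frame of stirrer between 0.05 and 0.06 m and horizontal distance between funnel and flask below 0.008 m and z of funnel in the frame of flask between 0.104 and 0.116 m and horizontal distance between weighing_bottle and tile below 0.015 m and z of weighing_bottle in the frame of tile between 0.004 and 0.011 m and x of tall_bottle in the frame of mat between -0.018 and 0.018 m and y of tall_bottle in the frame of mat between -0.015 and 0.015 m and z of tall_bottle in the frame of mat between 0 and 0.007 m and angle between each of flask, weighing_bottle, tall_bottle's own z axis and vertical below 0.15 rad and linear speed of each of flask, funnel, weighing_bottle, tall_bottle below 0.02 m/s and angular speed of each of flask, funnel, weighing_bottle, tall_bottle below 0.2 rad/s and angle between funnel's own z axis and vertical below 0.2 rad); the robot touches nothing.
It fails at once if the small flask is shifted by more than 30 mm or knocked over (distance of small_flask from where it was at the start of the episode above 0.03 m or angle between small_flask's own z axis and vertical above 0.5 rad).
It fails at once if the short brown bottle is shifted by more than 30 mm or knocked over (distance of short_bottle from where it was at the start of the episode above 0.03 m or angle between short_bottle's own z axis and vertical above 0.5 rad).
It fails at once if the beaker is shifted by more than 30 mm or knocked over (distance of beaker from where it was at the start of the episode above 0.03 m or angle between beaker's own z axis and vertical above 0.5 rad).
It fails at once if the large flask, funnel, weighing bottle or tall brown bottle is knocked over (tipped more than 40 degrees) (angle between any of flask, funnel, weighing_bottle, tall_bottle's own z axis and vertical above 0.7 rad).
It fails at once if one of these four is dropped: falls out of the fingers at more than 0.6 m/s (about 20 mm) ((linear speed of flask above 0.6 m/s and contact force between flask and the fingers below 0.05 N) or (linear speed of funnel above 0.6 m/s and contact force between funnel and the fingers below 0.05 N and contact force between funnel and flask below 0.05 N and contact force between funnel and small_flask below 0.05 N) or (linear speed of weighing_bottle above 0.6 m/s and contact force between weighing_bottle and the fingers below 0.05 N) or (linear speed of tall_bottle above 0.6 m/s and contact force between tall_bottle and the fingers below 0.05 N)).
It also fails if it takes over 106 s, if anything falls off the work surface, if the arm or the gripper's body presses on something with over 40 N, if the wrist force passes 120 N, or if a joint passes its speed limit or range.

## Working session

There is one attempt and no reset: what is moved stays moved. The work goes in short steps, Python scripts to look and compute and a tool call to move; the robot and the scene stay as the last step left them, time stands still between calls to the robot, and variables do not carry over. Pictures are saved under pics/ and viewed, and the job is handed in when it is done.

Besides the shell and the picture viewer there is one more tool, called after "Emit:" in YAML: its name, and indented under it one key for each argument. play_rows: Moves the arm, as the interface text tells. Its arguments: {"type":"object","properties":{"series":{"type":"array","items":{"type":"array","items":{"type":"number"}}},"grip_force":{"type":"number"}},"required":["series"]}

```bash
mkdir -p pics; ls
python3 - <<'E'
from rig import robot, eyes, ticket
import cv2,numpy as np
o=robot.get_obs()
for k,v in o.items(): print(k,np.round(v,4))
for n in ["scene","top","wrist"]:
    im=eyes.camera(n); cv2.imwrite(f"pics/{n}0.png",im[:,:,::-1])
    p=eyes.camera_params(n); print(n,{k:np.round(v,4).tolist() for k,v in p.items()})
E
```

```text
pics
time 0.0
q [-1.4495  0.5284  1.4339 -0.      1.1814 -0.1785]
joint_velocities [-0.0004  0.0004 -0.001  -0.0002 -0.     -0.0002]
joint_torque [ 8.00000e-04 -4.40046e+01 -1.76590e+01  6.34000e-02  5.81000e-02
 -2.00000e-04]
position [ 0.1845 -0.5964  0.2466]
tool_rot [-0.1056  0.6999 -0.6984  0.1056]
ft_force [ 0.3592  0.1097 -0.5598]
moment [ 0.0188 -0.0202  0.0311]
grip_width 0.0872
scene {'K': [[522.8392, 0.0, 278.427], [0.0, 522.8392, 206.0473], [0.0, 0.0, 1.0]], 'rvec': [1.1401, 2.3523, -1.0254], 'tvec': [0.3398, -0.2312, 1.6966]}
top {'K': [[486.2299, 0.0, 271.1035], [0.0, 486.2299, 213.1011], [0.0, 0.0, 1.0]], 'rvec': [2.1757, -2.2087, 0.1091], 'tvec': [-0.0014, 0.5202, 1.0398]}
wrist {'K': [[342.383, 0.0, 275.2104], [0.0, 342.383, 210.8378], [0.0, 0.0, 1.0]], 'rvec': [-2.3579, 1.7394, 0.2223], 'tvec': [-0.6241, -0.0304, 0.3903]}
```

View pics/top0.png

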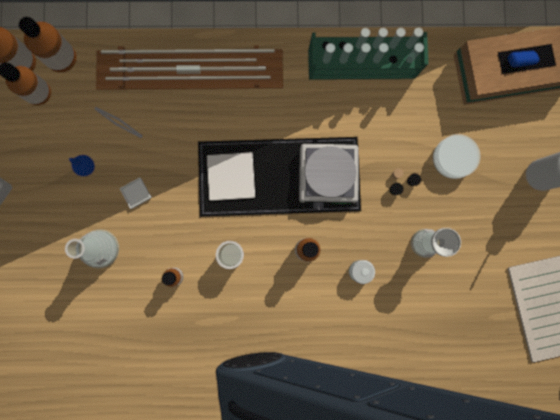

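View pics/scene0.png

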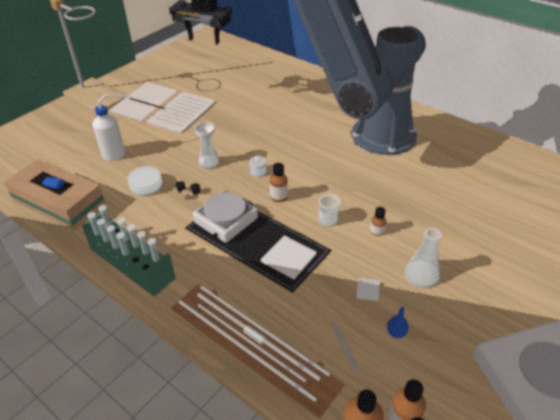

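View pics/wrist0.png

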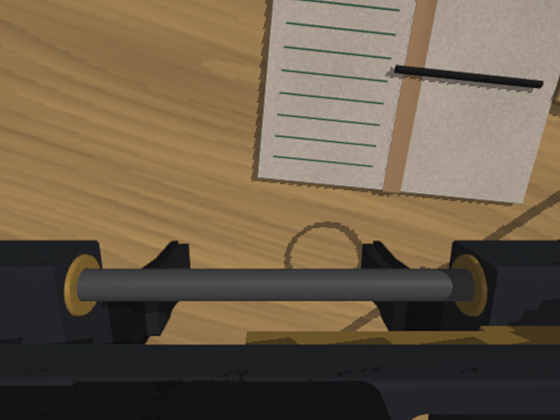

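Run:
```python
import cv2
im=cv2.imread('pics/top0.png')
cv2.imwrite('pics/c1.png',cv2.resize(im[220:310,50:250],None,fx=4,fy=4,interpolation=cv2.INTER_CUBIC))
cv2.imwrite('pics/c2.png',cv2.resize(im[215:305,280:480],None,fx=4,fy=4,interpolation=cv2.INTER_CUBIC))
cv2.imwrite('pics/c3.png',cv2.resize(im[125:225,185:375],None,fx=4,fy=4,interpolation=cv2.INTER_CUBIC))
im=cv2.imread('pics/scene0.png')
cv2.imwrite('pics/c4.png',cv2.resize(im[110:250,180:340],None,fx=4,fy=4,interpolation=cv2.INTER_CUBIC))
cv2.imwrite('pics/c5.png',cv2.resize(im[180:310,310:470],None,fx=4,fy=4,interpolation=cv2.INTER_CUBIC))
```

```text
(no output)
```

View pics/c1.png

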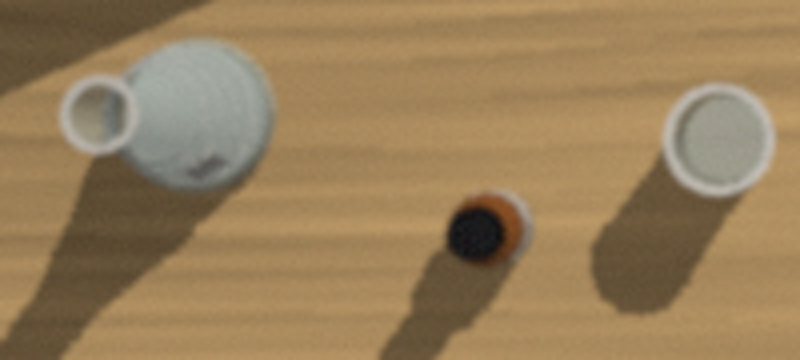

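View pics/c2.png

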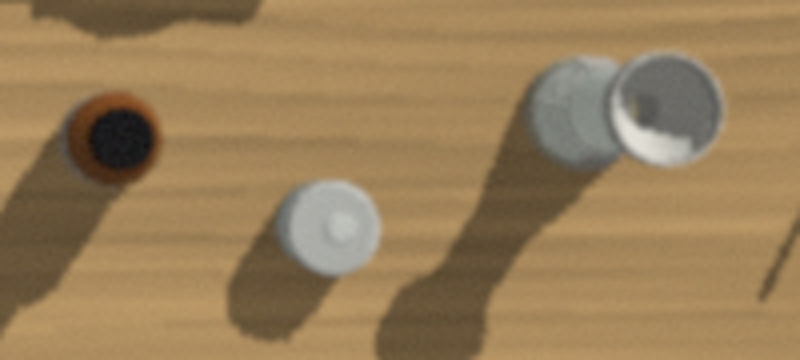

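View pics/c3.png

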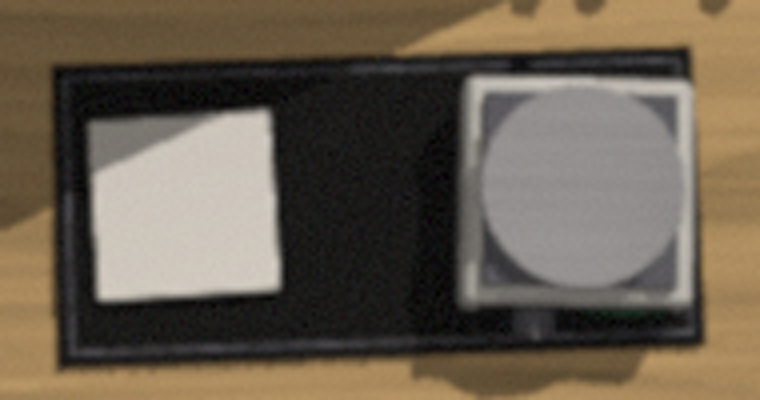

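View pics/c4.png

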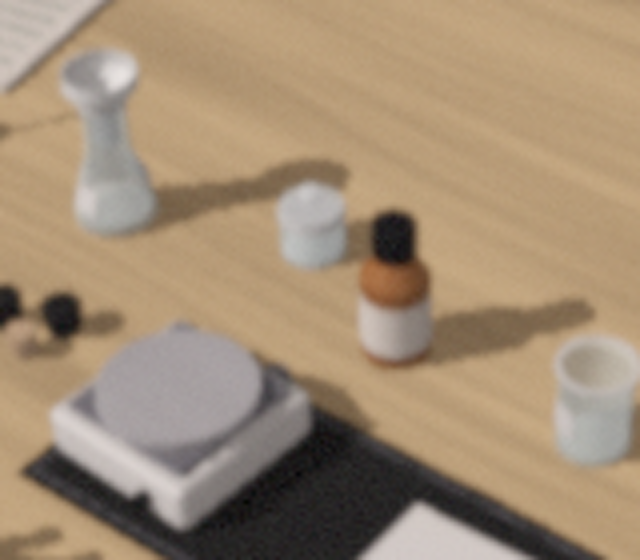

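View pics/c5.png

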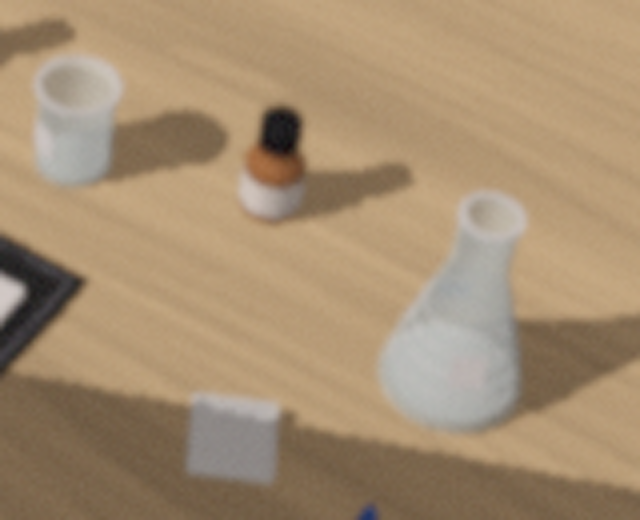

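```bash
cat > h.py <<'E'
import cv2,numpy as np
from rig import robot, eyes, ticket
from scipy.spatial.transform import Rotation as R
def ray(name,uv,z,p=None):
    p=p or eyes.camera_params(name)
    Rm=cv2.Rodrigues(np.array(p['rvec'],float))[0]; t=np.array(p['tvec'],float)
    d=Rm.T@np.linalg.solve(np.array(p['K']),[uv[0],uv[1],1]); c=-Rm.T@t
    return (c+d*(z-c[2])/d[2])
def proj(name,X):
    p=eyes.camera_params(name)
    return cv2.projectPoints(np.array(X,float).reshape(-1,3),np.array(p['rvec'],float),np.array(p['tvec'],float),np.array(p['K'],float),None)[0].reshape(-1,2)
E
python3 - <<'E'
from h import *
def c(o,p): return (p[0]/4-.375+o[0],p[1]/4-.375+o[1])
c1,c2,c3=(50,220),(280,215),(185,125)
s4,s5=(180,110),(310,180)
L=[('flask',c1,(99,114),.145),('short',c1,(476,234),.078),('beaker',c1,(718,140),.07),('tall',c2,(121,138),.115),('wb knob',c2,(343,226),.058),('wb lid',c2,(334,228),.042),('funnel',c2,(666,109),.132),('plate',c3,(583,187),.058)]
for n,o,p,z in L: print(n,np.round(ray('top',c(o,p),z),4))
M=np.array([ray('top',c(c3,p),.003) for p in [(52,66),(688,48),(703,340),(60,366)]]);print('mat',M.round(4),M.mean(0))
v=M[0]-M[1]+M[3]-M[2];print('yaw',np.arctan2(-v[0],v[1]))
T=np.array([ray('top',c(c3,p),.010) for p in [(88,120),(270,108),(281,290),(97,303)]]);print('tile',T.round(4),T.mean(0))
print('scene')
for n,o,p,z in [('flask',s5,(494,216),.145),('short',s5,(283,117),.078),('beaker',s5,(79,85),.07),('tall',s4,(395,222),.115),('wblid',s4,(313,211),.042),('knob',s4,(312,184),.058),('funnel',s4,(99,74),.132),('plate',s4,(180,390),.058)]: print(n,np.round(ray('scene',c(o,p),z),4))
E
```

```text
flask [0.4492 0.3676 0.145 ]
short [0.3862 0.2023 0.078 ]
beaker [0.4317 0.0798 0.07  ]
tall [ 0.4403 -0.0826  0.115 ]
wb knob [ 0.3927 -0.2036  0.058 ]
wb lid [ 0.391  -0.2022  0.042 ]
funnel [ 0.4501 -0.3481  0.132 ]
plate [ 0.6042 -0.1355  0.058 ]
mat [[ 0.685   0.152   0.003 ]
 [ 0.6914 -0.2049  0.003 ]
 [ 0.5264 -0.2084  0.003 ]
 [ 0.517   0.1483  0.003 ]] [ 0.60494653 -0.02824595  0.003     ]
yaw 0.02204292110507849
tile [[0.6529 0.1314 0.01  ]
 [0.6584 0.0306 0.01  ]
 [0.5567 0.0258 0.01  ]
 [0.5509 0.127  0.01  ]] [0.60473678 0.0786842  0.01      ]
scene
flask [0.4485 0.3705 0.145 ]
short [0.3849 0.2063 0.078 ]
beaker [0.4321 0.0821 0.07  ]
tall [ 0.4407 -0.081   0.115 ]
wblid [ 0.3971 -0.1941  0.042 ]
knob [ 0.3884 -0.2017  0.058 ]
funnel [ 0.4548 -0.3428  0.132 ]
plate [ 0.6091 -0.1281  0.058 ]
```

```bash
cat >> h.py <<'E'
def state():
    o=robot.get_obs(); Rm=R.from_quat(o['tool_rot']).as_matrix()
    print('t',round(o['time'],2),'pos',np.round(o['position'],4),'w',round(o['grip_width'],4),'F',np.round(o['ft_force'],2)); return o,Rm
def plan(tgt,jaw=None,tcp=None):
    """tgt = world TCP position. jaw: angle about z of tool z-axis wanted. prints total shift (in tool axes after turn) in 100mm units"""
    o,Rm=state(); p=np.array(o['position']) if tcp is None else tcp
    print('toolz',Rm[:,2].round(3),'tooly',Rm[:,1].round(3),'toolx',Rm[:,0].round(3))
    print('shift tool axes(x100mm)',(Rm.T@(np.array(tgt)-p)/.1).round(3))
    if jaw is not None:
        y=np.array([0,0,-1.]);z=np.array([np.cos(jaw),np.sin(jaw),0]);x=np.cross(y,z);G=np.c_[x,y,z]
        rv=(R.from_matrix(Rm).inv()*R.from_matrix(G)).as_rotvec();print('turn/pi',(rv/np.pi).round(4),'deg',np.degrees(rv).round(2))
        print('shift after turn',(G.T@(np.array(tgt)-p)/.1).round(3))
E
python3 -c "
from h import *
plan([.392,-.203,.16],0)
plan([.392,-.203,.16],np.pi)
plan([.392,-.203,.16],np.pi/2)"
```

```text
t 0.15 pos [ 0.1845 -0.5966  0.2468] w 0.0872 F [0.02 0.45 0.33]
toolz [ 0.295 -0.955 -0.002] tooly [-0.     0.002 -1.   ] toolx [-0.955 -0.295 -0.   ]
shift tool axes(x100mm) [-3.144  0.874 -3.146]
turn/pi [ 4.000e-04 -4.046e-01 -4.000e-04] deg [ 7.000e-02 -7.283e+01 -7.000e-02]
shift after turn [-3.936  0.868  2.075]
t 0.15 pos [ 0.1845 -0.5966  0.2468] w 0.0872 F [0.02 0.45 0.33]
toolz [ 0.295 -0.955 -0.002] tooly [-0.     0.002 -1.   ] toolx [-0.955 -0.295 -0.   ]
shift tool axes(x100mm) [-3.144  0.874 -3.146]
turn/pi [4.000e-04 5.954e-01 4.000e-04] deg [8.0000e-02 1.0717e+02 8.0000e-02]
shift after turn [ 3.936  0.868 -2.075]
t 0.15 pos [ 0.1845 -0.5966  0.2468] w 0.0872 F [0.02 0.45 0.33]
toolz [ 0.295 -0.955 -0.002] tooly [-0.     0.002 -1.   ] toolx [-0.955 -0.295 -0.   ]
shift tool axes(x100mm) [-3.144  0.874 -3.146]
turn/pi [-0.000e+00 -9.046e-01 -8.000e-04] deg [-0.0000e+00 -1.6283e+02 -1.4000e-01]
shift after turn [2.075 0.868 3.936]
```

Emit:
play_rows:
  series:
    - [1,0,0,0,0,-0.0368,0]
    - [1,0,0,0,0,-0.0368,0]
    - [1,0,0,0,0,-0.0368,0]
    - [1,0,0,0,0,-0.0368,0]
    - [1,0,0,0,0,-0.0368,0]
    - [1,0,0,0,0,-0.0368,0]
    - [1,0,0,0,0,-0.0368,0]
    - [1,0,0,0,0,-0.0368,0]
    - [1,0,0,0,0,-0.0368,0]
    - [1,0,0,0,0,-0.0368,0]
    - [1,0,0,0,0,-0.0368,0]
    - [1,0,0,0,0,0,0]

```text
time: 1.15
position: [0.1845, -0.5968, 0.2471]
tool_rot: [-0.5, 0.5, -0.499, 0.501]
ft_force: [-0.3, -0.0, -0.6]
grip_width: 0.0871
```

Emit:
play_rows:
  series:
    - [1,-0.36,0,0.19,0,0,0]
    - [1,-0.36,0,0.19,0,0,0]
    - [1,-0.36,0,0.19,0,0,0]
    - [1,-0.36,0,0.19,0,0,0]
    - [1,-0.36,0,0.19,0,0,0]
    - [1,-0.36,0,0.19,0,0,0]
    - [1,-0.36,0,0.19,0,0,0]
    - [1,-0.36,0,0.19,0,0,0]
    - [1,-0.36,0,0.19,0,0,0]
    - [1,-0.36,0,0.19,0,0,0]
    - [1,-0.34,0,0.175,0,0,0]
    - [1,0,0,0,0,0,0]

```text
time: 2.15
position: [0.3929, -0.1966, 0.2474]
tool_rot: [-0.5, 0.5, -0.498, 0.502]
ft_force: [-0.9, -0.6, -0.5]
grip_width: 0.087
```

```bash
python3 -c "
from h import *
plan([.392,-.203,.036],0); cv2.imwrite('pics/w1.png',eyes.camera('wrist')[:,:,::-1])
print(proj('wrist',[[.392,-.203,.058],[.392,-.203,.042],[.392,-.203,0]]))"
```

```text
t 2.15 pos [ 0.3929 -0.1966  0.2474] w 0.087 F [-0.9  -0.63 -0.53]
toolz [ 1.     0.004 -0.   ] tooly [-0.     0.004 -1.   ] toolx [ 0.004 -1.    -0.004]
shift tool axes(x100mm) [ 0.073  2.114 -0.008]
turn/pi [ 0.0001  0.0013 -0.0013] deg [ 0.02  0.24 -0.23]
shift after turn [ 0.064  2.114 -0.009]
[[274.97706692 197.97051686]
 [274.98197025 194.61893424]
 [274.99299596 187.08250934]]
```

View pics/w1.png

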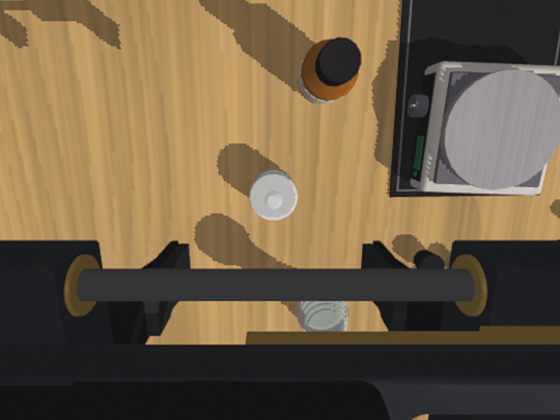

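Emit:
play_rows:
  series:
    - [1,0.04,0.3,0,0,0,0]
    - [1,0.04,0.3,0,0,0,0]
    - [1,0,0.3,0,0,0,0]
    - [1,0,0.3,0,0,0,0]
    - [1,0,0.3,0,0,0,0]
    - [1,0,0.25,0,0,0,0]
    - [1,0,0.2,0,0,0,0]
    - [1,0,0.16,0,0,0,0]
    - [1,0,0,0,0,0,0]

```text
time: 2.95
position: [0.3906, -0.2115, 0.0339]
tool_rot: [-0.499, 0.502, -0.499, 0.499]
ft_force: [0.3, -0.8, -0.2]
grip_width: 0.0868
```

Emit:
play_rows:
  series:
    - [0.45,0,0,0,0,0,0]
    - [0.45,0,0,0,0,0,0]
    - [0.45,0,0,0,0,0,0]
    - [0.45,0,0,0,0,0,0]
    - [0.45,0,0,0,0,0,0]
    - [0.45,0,0,0,0,0,0]
    - [0.45,0,0,0,0,0,0]
    - [0.45,0,0,0,0,0,0]
  grip_force: 15

```text
time: 3.62
position: [0.3919, -0.211, 0.0371]
tool_rot: [0.5, -0.5, 0.5, -0.5]
ft_force: [-0.6, -1.4, 5.3]
grip_width: 0.0497
```

Emit:
play_rows:
  series:
    - [0.75,0,0,0,0,0,0]
    - [0.75,0,0,0,0,0,0]
    - [0.75,0,0,0,0,0,0]
    - [0.75,-0.06,0,0,0,0,0]
    - [0.75,0,0,0,0,0,0]
    - [0.75,0,0,0,0,0,0]
    - [0.75,0,0,0,0,0,0]

```text
time: 4.2
position: [0.3918, -0.2047, 0.0365]
tool_rot: [0.5, -0.5, 0.5, -0.5]
ft_force: [-0.8, 0.3, -0.2]
grip_width: 0.0651
```

```bash
python3 -c "
from h import *
plan([.392,-.205,.036],0); cv2.imwrite('pics/w2.png',eyes.camera('wrist')[:,:,::-1])
"
```

```text
t 4.2 pos [ 0.3918 -0.2047  0.0365] w 0.0651 F [-0.75  0.32 -0.2 ]
toolz [ 1.     0.001 -0.   ] tooly [-0.  0. -1.] toolx [ 0.001 -1.    -0.   ]
shift tool axes(x100mm) [0.003 0.005 0.002]
turn/pi [ 0.      0.0003 -0.    ] deg [ 0.01  0.06 -0.01]
shift after turn [0.003 0.005 0.002]
```

View pics/w2.png

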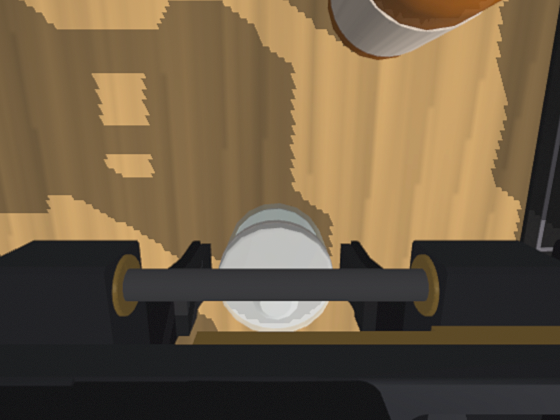

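```bash
python3 -c "
from h import *
print(ray('wrist',(277,300),.058),ray('wrist',(275,277),.042), proj('wrist',[[.392,-.205,.058],[.392,-.205,.042]]))
"
```

```text
[ 0.39223656 -0.20145115  0.058     ] [ 0.39148382 -0.19963711  0.042     ] [[276.3593326  308.41254735]
 [276.20525427 288.5762482 ]]
```

Emit:
play_rows:
  series:
    - [0.45,0,0,0,0,0,0]
    - [0.45,0,0,0,0,0,0]
    - [0.45,0,0,0,0,0,0]
    - [0.45,0,0,0,0,0,0]
    - [0.45,0,0,0,0,0,0]
    - [0.45,0,-0.1,0,0,0,0]
    - [0.45,0,-0.2,0,0,0,0]
    - [0.45,0,-0.3,0,0,0,0]
    - [0.45,0,-0.3,0,0,0,0]
    - [0.45,0,-0.3,0,0,0,0]
    - [0.45,0,-0.3,0,0,0,0]
    - [0.45,0,0,0,0,0,0]
  grip_force: 15

```text
time: 5.25
position: [0.394, -0.2067, 0.1911]
tool_rot: [0.5, -0.496, 0.503, -0.5]
ft_force: [0.7, -1.0, -0.2]
grip_width: 0.0497
```

```bash
python3 -c "
from h import *
plan([.6047,.0787,.2],0); cv2.imwrite('pics/w3.png',eyes.camera('wrist')[:,:,::-1])
"
```

```text
t 5.25 pos [ 0.394  -0.2067  0.1911] w 0.0497 F [ 0.67 -1.02 -0.24]
toolz [1.    0.001 0.008] tooly [ 0.008 -0.007 -1.   ] toolx [ 0.001 -1.     0.007]
shift tool axes(x100mm) [-2.852 -0.093  2.11 ]
turn/pi [-0.0025  0.0003  0.0022] deg [-0.44  0.06  0.4 ]
shift after turn [-2.854 -0.089  2.107]
```

View pics/w3.png

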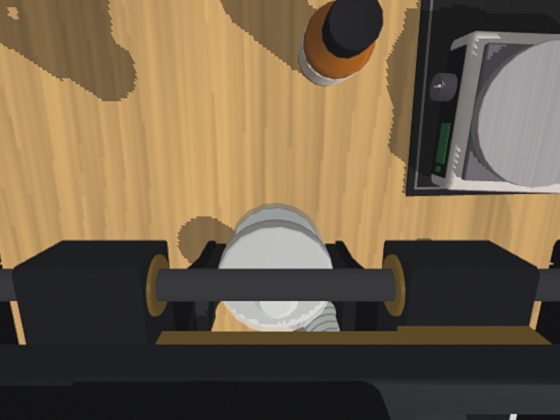

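Emit:
play_rows:
  series:
    - [0.45,-0.15,0,0.11,0,0,0]
    - [0.45,-0.28,0,0.21,0,0,0]
    - [0.45,-0.28,0,0.21,0,0,0]
    - [0.45,-0.28,0,0.21,0,0,0]
    - [0.45,-0.28,0,0.21,0,0,0]
    - [0.45,-0.28,0,0.21,0,0,0]
    - [0.45,-0.28,0,0.21,0,0,0]
    - [0.45,-0.28,0,0.21,0,0,0]
    - [0.45,-0.28,0,0.21,0,0,0]
    - [0.45,-0.28,0,0.21,0,0,0]
    - [0.45,-0.14,0,0.11,0,0,0]
    - [0.45,0,0,0,0,0,0]

```text
time: 6.3
position: [0.604, 0.0795, 0.1843]
tool_rot: [-0.501, 0.499, -0.499, 0.501]
ft_force: [-0.7, -0.2, -0.4]
grip_width: 0.0499
```

Emit:
play_rows:
  series:
    - [0.45,0,0,0,0,0,0]
    - [0.45,0,0,0,0,0,0]
    - [0.45,0,0,0,0,0,0]

```text
time: 6.55
position: [0.6012, 0.0752, 0.1855]
tool_rot: [-0.501, 0.501, -0.499, 0.499]
ft_force: [-0.6, -0.0, -1.4]
grip_width: 0.0496
```

```bash
python3 -c "
from h import *
plan([.6047,.0752,.0475],0); cv2.imwrite('pics/w4.png',eyes.camera('wrist')[:,:,::-1])
"
```

```text
t 6.55 pos [0.6012 0.0752 0.1855] w 0.0496 F [-0.63 -0.   -1.38]
toolz [ 1.    -0.001 -0.003] tooly [-0.003 -0.    -1.   ] toolx [-0.001 -1.     0.   ]
shift tool axes(x100mm) [-1.00e-03  1.38e+00  3.90e-02]
turn/pi [ 0.001  -0.0002  0.0001] deg [ 0.17 -0.03  0.01]
shift after turn [-0.     1.38   0.035]
```

View pics/w4.png

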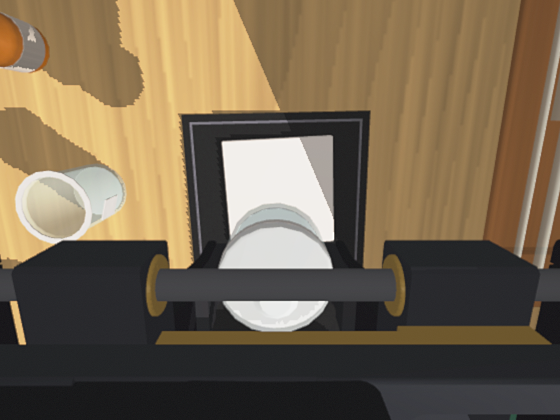

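Emit:
play_rows:
  series:
    - [0.45,0,0.15,0.03,0,0,0]
    - [0.45,0,0.25,0,0,0,0]
    - [0.45,0,0.25,0,0,0,0]
    - [0.45,0,0.25,0,0,0,0]
    - [0.45,0,0.15,0,0,0,0]
    - [0.45,0,0.1,0,0,0,0]
    - [0.45,0,0.05,0,0,0,0]
    - [0.45,0,0.05,0,0,0,0]
    - [0.45,0,0.05,0,0,0,0]
    - [0.45,0,0.05,0,0,0,0]
    - [0.45,0,0,0,0,0,0]
    - [0.45,0,0,0,0,0,0]

```text
time: 7.6
position: [0.6058, 0.0762, 0.0518]
tool_rot: [-0.5, 0.5, -0.5, 0.5]
ft_force: [-0.2, -0.1, -0.6]
grip_width: 0.0497
```

Emit:
play_rows:
  series:
    - [0.45,0,0.015,0,0,0,0]
    - [0.45,0,0.015,0,0,0,0]
    - [0.45,0,0.015,0,0,0,0]
    - [0.45,0,0,0,0,0,0]
    - [0.45,0,0,0,0,0,0]

```text
time: 8.02
position: [0.6056, 0.0762, 0.047]
tool_rot: [0.5, -0.5, 0.5, -0.5]
ft_force: [-0.2, -0.5, -0.8]
grip_width: 0.0496
```

Emit:
play_rows:
  series:
    - [0.45,0,0.008,0,0,0,0]
    - [0.45,0,0.008,0,0,0,0]
    - [0.45,0,0,0,0,0,0]
    - [0.45,0,0,0,0,0,0]

```text
time: 8.35
position: [0.6058, 0.0762, 0.0466]
tool_rot: [-0.5, 0.5, -0.5, 0.5]
ft_force: [-2.3, -0.2, 5.6]
grip_width: 0.0497
```

Contact (about 6 N up). Release and rise.

Emit:
play_rows:
  series:
    - [0.6,0,0,0,0,0,0]
    - [0.7,0,0,0,0,0,0]
    - [0.85,0,0,0,0,0,0]
    - [0.85,0,0,0,0,0,0]
    - [0.85,0,-0.2,0,0,0,0]
    - [0.85,0,-0.3,0,0,0,0]
    - [0.85,0,-0.3,0,0,0,0]
    - [0.85,0,-0.3,0,0,0,0]
    - [0.85,0,-0.3,0,0,0,0]
    - [0.85,0,-0.3,0,0,0,0]
    - [0.85,0,0,0,0,0,0]
    - [0.85,0,0,0,0,0,0]

```text
time: 9.35
position: [0.6068, 0.0762, 0.2175]
tool_rot: [-0.499, 0.499, -0.501, 0.501]
ft_force: [-0.4, -0.2, 0.5]
grip_width: 0.0739
```

```bash
python3 -c "
from h import *
plan([.4403,-.0826,.2],0); im=eyes.camera('wrist')
cv2.imwrite('pics/w5.png',im[:,:,::-1])
"
```

```text
t 9.35 pos [0.6068 0.0762 0.2175] w 0.0739 F [-0.35 -0.15  0.54]
toolz [1.    0.001 0.005] tooly [ 0.005 -0.    -1.   ] toolx [ 0.001 -1.     0.   ]
shift tool axes(x100mm) [ 1.586  0.168 -1.667]
turn/pi [-0.0015  0.0003  0.0001] deg [-0.27  0.05  0.02]
shift after turn [ 1.588  0.175 -1.665]
```

View pics/w5.png

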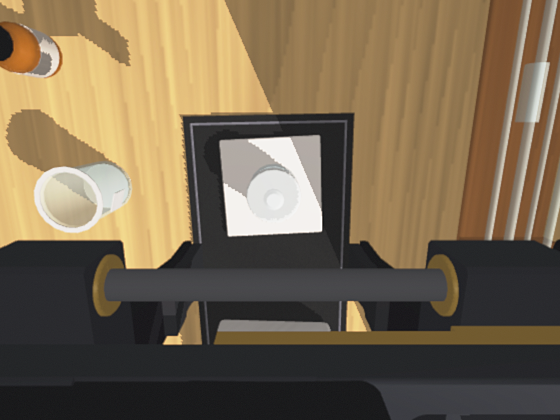

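Emit:
play_rows:
  series:
    - [1,0.1,0,-0.1,0,0,0]
    - [1,0.24,0,-0.25,0,0,0]
    - [1,0.24,0,-0.25,0,0,0]
    - [1,0.24,0,-0.25,0,0,0]
    - [1,0.24,0,-0.25,0,0,0]
    - [1,0.24,0,-0.25,0,0,0]
    - [1,0.19,0,-0.2,0,0,0]
    - [1,0.1,0,-0.11,0,0,0]
    - [1,0,0,0,0,0,0]
    - [1,0,0,0,0,0,0]
    - [1,0,0,0,0,0,0]

```text
time: 10.32
position: [0.4399, -0.0826, 0.2147]
tool_rot: [-0.5, 0.5, -0.499, 0.5]
ft_force: [0.4, -0.2, -0.1]
grip_width: 0.0867
```

```bash
python3 -c "
from h import *
plan([.4403,-.0826,.106],0); im=eyes.camera('wrist')
cv2.imwrite('pics/w6.png',im[:,:,::-1]); print(proj('wrist',[.4403,-.0826,.115]))
"
```

```text
t 10.32 pos [ 0.4399 -0.0826  0.2147] w 0.0867 F [ 0.41 -0.2  -0.06]
toolz [ 1.     0.    -0.001] tooly [-0.001  0.001 -1.   ] toolx [ 0.    -1.    -0.001]
shift tool axes(x100mm) [1.000e-03 1.087e+00 5.000e-03]
turn/pi [ 0.0003  0.0001 -0.0003] deg [ 0.06  0.03 -0.05]
shift after turn [0.    1.087 0.004]
[[275.72712891 220.02515053]]
```

View pics/w6.png

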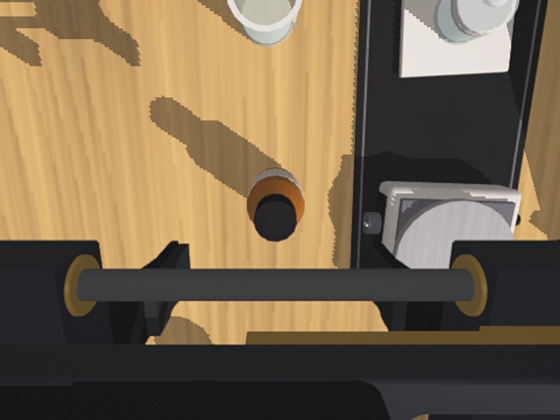

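Emit:
play_rows:
  series:
    - [1,0,0.2,0,0,0,0]
    - [1,0,0.2,0,0,0,0]
    - [1,0,0.2,0,0,0,0]
    - [1,0,0.2,0,0,0,0]
    - [1,0,0.15,0,0,0,0]
    - [1,0,0.1,0,0,0,0]
    - [1,0,0.03,0,0,0,0]
    - [1,0,0,0,0,0,0]
    - [1,0,0,0,0,0,0]

```text
time: 11.12
position: [0.4403, -0.0826, 0.1075]
tool_rot: [-0.5, 0.499, -0.5, 0.501]
ft_force: [-0.8, -0.1, -0.1]
grip_width: 0.0867
```

Emit:
play_rows:
  series:
    - [0.25,0,0,0,0,0,0]
    - [0.25,0,0,0,0,0,0]
    - [0.25,0,0,0,0,0,0]
    - [0.25,0,0,0,0,0,0]
    - [0.25,0,0,0,0,0,0]
    - [0.25,0,0,0,0,0,0]
    - [0.25,0,0,0,0,0,0]
    - [0.25,0,0,0,0,0,0]
    - [0.25,0,0,0,0,0,0]
  grip_force: 20

```text
time: 11.87
position: [0.4397, -0.0829, 0.1075]
tool_rot: [-0.5, 0.5, -0.5, 0.5]
ft_force: [0.6, 0.4, -0.0]
grip_width: 0.0348
```

Emit:
play_rows:
  series:
    - [0.25,0,0,0,0,0,0]
    - [0.25,0,0,0,0,0,0]
    - [0.25,0,-0.1,0,0,0,0]
    - [0.25,0,-0.2,0,0,0,0]
    - [0.25,0,-0.2,0,0,0,0]
    - [0.25,0,-0.2,0,0,0,0]
    - [0.25,0,-0.2,0,0,0,0]
    - [0.25,0,-0.1,0,0,0,0]
    - [0.25,0,0,0,0,0,0]
    - [0.25,0,0,0,0,0,0]

```text
time: 12.7
position: [0.4396, -0.0828, 0.2075]
tool_rot: [-0.5, 0.5, -0.5, 0.5]
ft_force: [0.4, -0.3, -1.1]
grip_width: 0.0313
```

Emit:
play_rows:
  series:
    - [0.25,-0.05,0,0.1,0,0,0]
    - [0.25,-0.08,0,0.24,0,0,0]
    - [0.25,-0.08,0,0.24,0,0,0]
    - [0.25,-0.08,0,0.24,0,0,0]
    - [0.25,-0.08,0,0.24,0,0,0]
    - [0.25,-0.08,0,0.24,0,0,0]
    - [0.25,-0.07,0,0.2,0,0,0]
    - [0.25,-0.03,0,0.14,0,0,0]
    - [0.25,0,0,0,0,0,0]
    - [0.25,0,0,0,0,0,0]
    - [0.25,0,0,0,0,0,0]

```text
time: 13.62
position: [0.6022, -0.0274, 0.2059]
tool_rot: [0.501, -0.501, 0.499, -0.499]
ft_force: [-0.0, -0.0, -1.4]
grip_width: 0.0313
```

```bash
python3 -c "
from h import *
plan([.6048,-.0283,.1105],0); im=eyes.camera('wrist')
cv2.imwrite('pics/w7.png',im[:,:,::-1]);cv2.imwrite('pics/s7.png',eyes.camera('scene')[:,:,::-1])
"
```

```text
t 13.62 pos [ 0.6022 -0.0274  0.2059] w 0.0313 F [-0.02 -0.04 -1.35]
toolz [ 1.     0.001 -0.004] tooly [-0.004  0.001 -1.   ] toolx [ 0.001 -1.    -0.001]
shift tool axes(x100mm) [0.01  0.954 0.03 ]
turn/pi [ 0.0013  0.0003 -0.0003] deg [ 0.23  0.05 -0.05]
shift after turn [0.009 0.954 0.026]
```

View pics/w7.png

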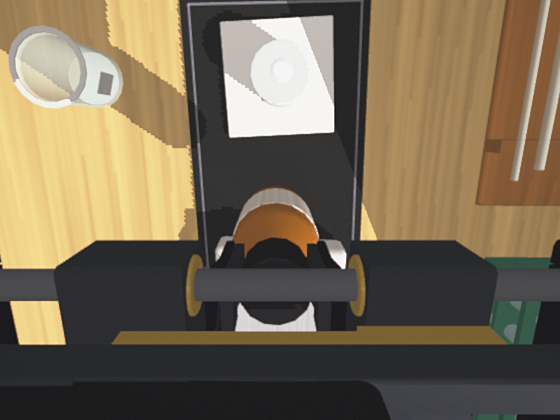

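View pics/s7.png

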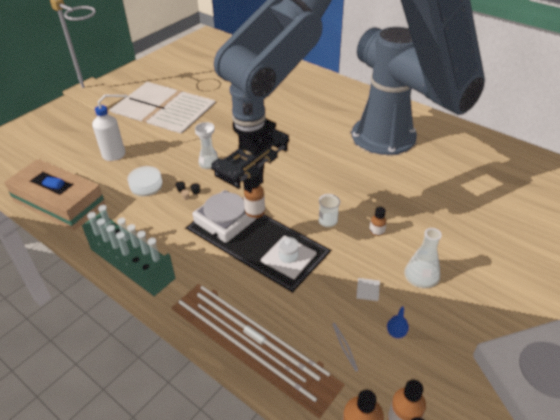

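Emit:
play_rows:
  series:
    - [0.25,0,0.1,0.025,0,0,0]
    - [0.25,0,0.2,0,0,0,0]
    - [0.25,0,0.2,0,0,0,0]
    - [0.25,0,0.15,0,0,0,0]
    - [0.25,0,0.1,0,0,0,0]
    - [0.25,0,0.06,0,0,0,0]
    - [0.25,0,0.04,0,0,0,0]
    - [0.25,0,0.03,0,0,0,0]
    - [0.25,0,0.02,0,0,0,0]
    - [0.25,0,0.015,0,0,0,0]
    - [0.25,0,0,0,0,0,0]
    - [0.25,0,0,0,0,0,0]

```text
time: 14.72
position: [0.6065, -0.0278, 0.1164]
tool_rot: [-0.5, 0.5, -0.5, 0.5]
ft_force: [-1.3, -1.1, -1.6]
grip_width: 0.0311
```

Emit:
play_rows:
  series:
    - [0.25,0,0.015,0,0,0,0]
    - [0.25,0,0.015,0,0,0,0]
    - [0.25,0,0.01,0,0,0,0]
    - [0.25,0,0.01,0,0,0,0]
    - [0.25,0,0,0,0,0,0]
    - [0.25,0,0,0,0,0,0]

```text
time: 15.22
position: [0.6061, -0.0277, 0.1108]
tool_rot: [0.5, -0.5, 0.5, -0.5]
ft_force: [-0.6, 0.3, -1.3]
grip_width: 0.0311
```

Emit:
play_rows:
  series:
    - [0.25,0,0.008,0,0,0,0]
    - [0.25,0,0.008,0,0,0,0]
    - [0.25,0,0,0,0,0,0]
    - [0.25,0,0,0,0,0,0]

```text
time: 15.55
position: [0.6064, -0.0278, 0.1104]
tool_rot: [-0.5, 0.5, -0.5, 0.5]
ft_force: [-2.2, 0.2, 5.3]
grip_width: 0.0314
```

Emit:
play_rows:
  series:
    - [0.4,0,0,0,0,0,0]
    - [0.6,0,0,0,0,0,0]
    - [0.7,0,0,0,0,0,0]
    - [0.7,0,0,0,0,0,0]
    - [0.7,0,-0.1,0,0,0,0]
    - [0.7,0,-0.25,0,0,0,0]
    - [0.7,0,-0.25,0,0,0,0]
    - [0.7,0,-0.25,0,0,0,0]
    - [0.7,0,-0.25,0,0,0,0]
    - [0.7,0,-0.25,0,0,0,0]
    - [0.7,0,-0.1,0,0,0,0]
    - [0.7,0,0,0,0,0,0]

```text
time: 16.55
position: [0.608, -0.0281, 0.2578]
tool_rot: [0.499, -0.498, 0.502, -0.502]
ft_force: [-0.2, 0.6, -0.1]
grip_width: 0.061
```

Emit:
play_rows:
  series:
    - [1,-0.2,0,-0.08,0,0,0]
    - [1,-0.36,0,-0.14,0,0,0]
    - [1,-0.36,0,-0.14,0,0,0]
    - [1,-0.36,0,-0.14,0,0,0]
    - [1,-0.36,0,-0.14,0,0,0]
    - [1,-0.36,0,-0.14,0,0,0]
    - [1,-0.36,0,-0.14,0,0,0]
    - [1,-0.36,0,-0.14,0,0,0]
    - [1,-0.36,0,-0.14,0,0,0]
    - [1,-0.36,0,-0.14,0,0,0]
    - [1,-0.36,0,-0.14,0,0,0]
    - [1,-0.16,0,-0.08,0,0,0]

```text
time: 17.55
position: [0.4471, 0.3715, 0.2525]
tool_rot: [0.502, -0.5, 0.498, -0.5]
ft_force: [0.4, -1.1, 0.2]
grip_width: 0.0871
```

Emit:
play_rows:
  series:
    - [1,0,0,0,0,0,0]
    - [1,0,0,0,0,0,0]
    - [1,0,0,0,0,0,0]

```text
time: 17.8
position: [0.4497, 0.3672, 0.2531]
tool_rot: [0.501, -0.5, 0.5, -0.499]
ft_force: [-0.5, -0.4, 0.3]
grip_width: 0.0866
```

```bash
python3 -c "
from h import *
plan([.449,.369,.128],0); im=eyes.camera('wrist')
cv2.imwrite('pics/w8.png',im[:,:,::-1]);cv2.imwrite('pics/t8.png',eyes.camera('top')[:,:,::-1])
print(proj('wrist',[.449,.3685,.145]))
"
```

```text
t 17.8 pos [0.4497 0.3672 0.2531] w 0.0866 F [-0.48 -0.36  0.33]
toolz [ 1.     0.001 -0.002] tooly [-0.002 -0.002 -1.   ] toolx [ 0.001 -1.     0.002]
shift tool axes(x100mm) [-0.021  1.251 -0.004]
turn/pi [0.0006 0.0002 0.0006] deg [0.1  0.04 0.1 ]
shift after turn [-0.018  1.251 -0.007]
[[273.79526173 214.01191776]]
```

View pics/w8.png

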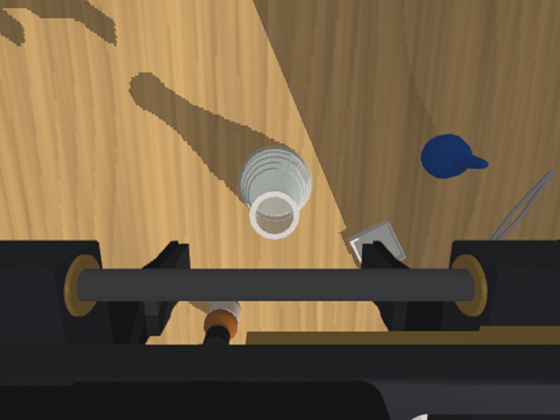

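View pics/t8.png

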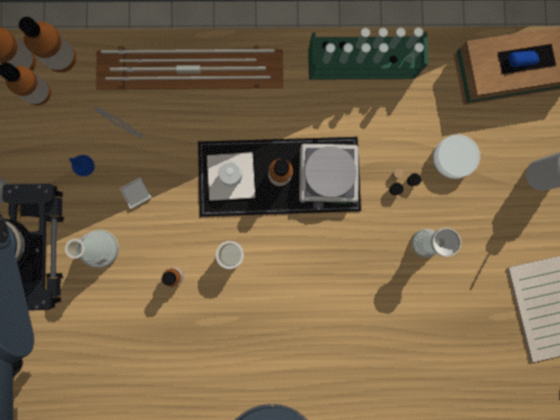

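Emit:
play_rows:
  series:
    - [1,-0.01,0.15,0,0,0,0]
    - [1,0,0.25,0,0,0,0]
    - [1,0,0.25,0,0,0,0]
    - [1,0,0.25,0,0,0,0]
    - [1,0,0.2,0,0,0,0]
    - [1,0,0.1,0,0,0,0]
    - [1,0,0.05,0,0,0,0]
    - [1,0,0.02,0,0,0,0]
    - [1,0,0,0,0,0,0]
    - [1,0,0,0,0,0,0]

```text
time: 18.73
position: [0.4508, 0.3693, 0.1285]
tool_rot: [-0.499, 0.5, -0.5, 0.501]
ft_force: [-0.1, 0.0, 0.2]
grip_width: 0.0866
```

Emit:
play_rows:
  series:
    - [0.25,0,0,0,0,0,0]
    - [0.25,0,0,0,0,0,0]
    - [0.25,0,0,0,0,0,0]
    - [0.25,0,0,0,0,0,0]
    - [0.25,0,0,0,0,0,0]
    - [0.25,0,0,0,0,0,0]
    - [0.25,0,0,0,0,0,0]
    - [0.25,0,0,0,0,0,0]
    - [0.25,0,0,0,0,0,0]
    - [0.25,0,0,0,0,0,0]
    - [0.25,0,0,0,0,0,0]
  grip_force: 20

```text
time: 19.65
position: [0.4497, 0.369, 0.1272]
tool_rot: [0.5, -0.5, 0.5, -0.5]
ft_force: [-0.4, -0.6, 0.2]
grip_width: 0.0339
```

```bash
python3 -c "
from h import *
state(); im=eyes.camera('wrist')
cv2.imwrite('pics/w9.png',im[:,:,::-1])
"
```

```text
t 19.65 pos [0.4497 0.369  0.1272] w 0.0339 F [-0.37 -0.64  0.19]
```

View pics/w9.png

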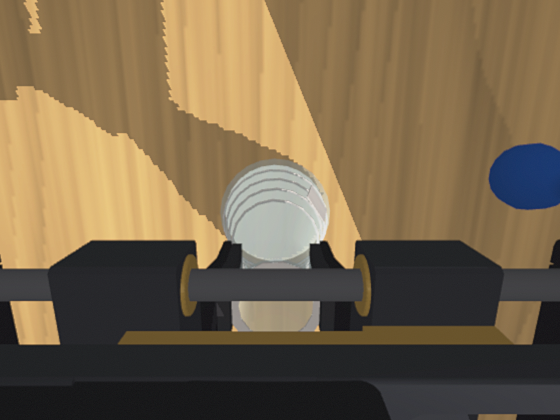

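Emit:
play_rows:
  series:
    - [0.25,0,-0.05,0,0,0,0]
    - [0.25,0,-0.1,0,0,0,0]
    - [0.25,0,-0.2,0,0,0,0]
    - [0.25,0,-0.25,0,0,0,0]
    - [0.25,0,-0.25,0,0,0,0]
    - [0.25,0,-0.25,0,0,0,0]
    - [0.25,0,-0.25,0,0,0,0]
    - [0.25,0,-0.2,0,0,0,0]
    - [0.25,0,-0.1,0,0,0,0]
    - [0.25,0,0,0,0,0,0]
    - [0.25,0,0,0,0,0,0]

```text
time: 20.62
position: [0.4497, 0.369, 0.2926]
tool_rot: [-0.5, 0.5, -0.5, 0.5]
ft_force: [-0.4, -0.1, -1.8]
grip_width: 0.0338
```

Emit:
play_rows:
  series:
    - [0.25,0.1,0,0.03,0,0,0]
    - [0.25,0.2,0,0.06,0,0,0]
    - [0.25,0.3,0,0.09,0,0,0]
    - [0.25,0.3,0,0.09,0,0,0]
    - [0.25,0.3,0,0.09,0,0,0]
    - [0.25,0.3,0,0.09,0,0,0]
    - [0.25,0.3,0,0.09,0,0,0]
    - [0.25,0.3,0,0.09,0,0,0]
    - [0.25,0.3,0,0.09,0,0,0]
    - [0.25,0.3,0,0.09,0,0,0]
    - [0.25,0.2,0,0.06,0,0,0]
    - [0.25,0.1,0,0.03,0,0,0]

```text
time: 21.62
position: [0.54, 0.0657, 0.2905]
tool_rot: [-0.5, 0.501, -0.5, 0.498]
ft_force: [0.4, 0.5, -0.5]
grip_width: 0.0339
```

```bash
python3 -c "
from h import *
plan([.6042,-.1355,.292],0)
cv2.imwrite('pics/s10.png',eyes.camera('scene')[:,:,::-1])
"
```

```text
t 21.62 pos [0.54   0.0657 0.2905] w 0.0339 F [ 0.38  0.51 -0.48]
toolz [ 1.    -0.002 -0.003] tooly [-0.003 -0.001 -1.   ] toolx [-0.002 -1.     0.001]
shift tool axes(x100mm) [ 2.011 -0.015  0.647]
turn/pi [ 0.001  -0.0008  0.0003] deg [ 0.19 -0.14  0.06]
shift after turn [ 2.012 -0.015  0.642]
```

View pics/s10.png

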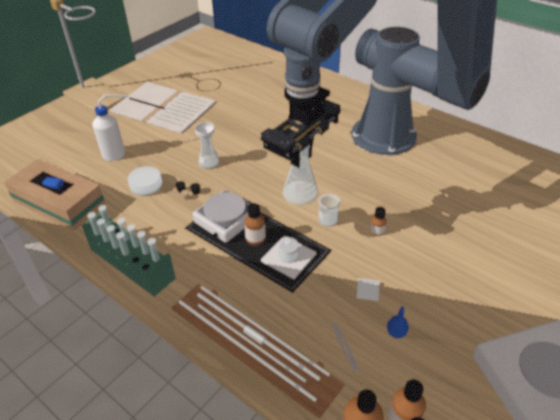

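Emit:
play_rows:
  series:
    - [0.25,0.1,0,0.03,0,0,0]
    - [0.25,0.2,0,0.065,0,0,0]
    - [0.25,0.28,0,0.09,0,0,0]
    - [0.25,0.28,0,0.09,0,0,0]
    - [0.25,0.28,0,0.09,0,0,0]
    - [0.25,0.28,0,0.09,0,0,0]
    - [0.25,0.28,0,0.09,0,0,0]
    - [0.25,0.2,0,0.065,0,0,0]
    - [0.25,0.11,0,0.03,0,0,0]
    - [0.25,0,0,0,0,0,0]
    - [0.25,0,0,0,0,0,0]
    - [0.25,0,0,0,0,0,0]

```text
time: 22.67
position: [0.6035, -0.1299, 0.292]
tool_rot: [0.501, -0.5, 0.499, -0.501]
ft_force: [-1.1, 1.5, -0.2]
grip_width: 0.0339
```

```bash
python3 -c "
from h import *
plan([.6042,-.1355,.1855],0)
im=eyes.camera('wrist')
cv2.imwrite('pics/w11.png',im[:,:,::-1])
cv2.imwrite('pics/s11.png',eyes.camera('scene')[:,:,::-1])
print(proj('wrist',[[.6042,-.1355,.058],[.6042,-.0805,.058]]))
"
```

```text
t 22.67 pos [ 0.6035 -0.1299  0.292 ] w 0.0339 F [-1.14  1.46 -0.22]
toolz [ 1.     0.002 -0.002] tooly [-0.002  0.002 -1.   ] toolx [ 0.002 -1.    -0.002]
shift tool axes(x100mm) [0.058 1.065 0.009]
turn/pi [ 0.0005  0.0007 -0.0005] deg [ 0.09  0.13 -0.09]
shift after turn [0.056 1.065 0.007]
[[275.8612122  191.09065864]
 [276.01239632 140.47265051]]
```

View pics/w11.png

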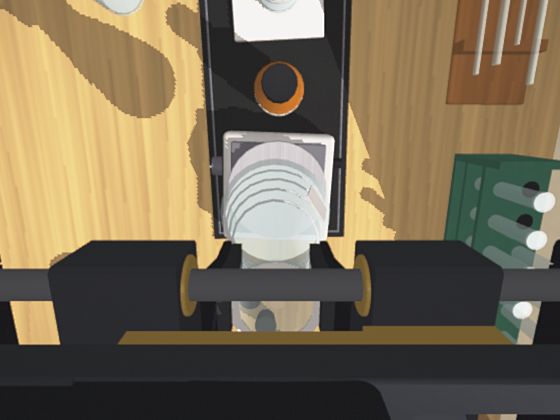

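View pics/s11.png

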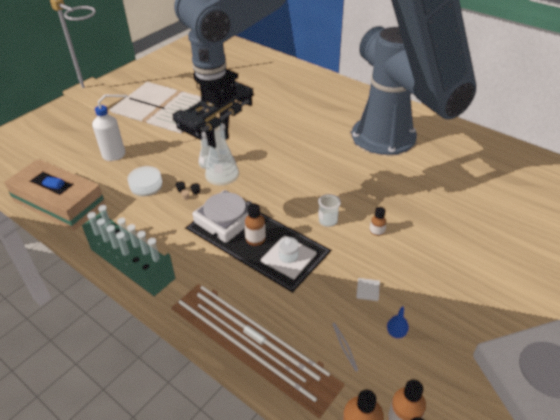

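Emit:
play_rows:
  series:
    - [0.25,0.02,0.1,0,0,0,0]
    - [0.25,0.02,0.2,0,0,0,0]
    - [0.25,0,0.2,0,0,0,0]
    - [0.25,0,0.2,0,0,0,0]
    - [0.25,0,0.12,0,0,0,0]
    - [0.25,0,0.07,0,0,0,0]
    - [0.25,0,0.05,0,0,0,0]
    - [0.25,0,0.04,0,0,0,0]
    - [0.25,0,0.03,0,0,0,0]
    - [0.25,0,0,0,0,0,0]
    - [0.25,0,0,0,0,0,0]

```text
time: 23.68
position: [0.6046, -0.1359, 0.1919]
tool_rot: [-0.5, 0.499, -0.5, 0.5]
ft_force: [-0.4, -0.0, -1.2]
grip_width: 0.0341
```

Emit:
play_rows:
  series:
    - [0.25,0,0.015,0,0,0,0]
    - [0.25,0,0.015,0,0,0,0]
    - [0.25,0,0.015,0,0,0,0]
    - [0.25,0,0.015,0,0,0,0]
    - [0.25,0,0,0,0,0,0]
    - [0.25,0,0,0,0,0,0]

```text
time: 24.18
position: [0.6043, -0.1358, 0.1853]
tool_rot: [0.5, -0.5, 0.5, -0.5]
ft_force: [-0.1, -0.0, -0.6]
grip_width: 0.0338
```

Emit:
play_rows:
  series:
    - [0.25,0,0.008,0,0,0,0]
    - [0.25,0,0.008,0,0,0,0]
    - [0.25,0,0,0,0,0,0]
    - [0.25,0,0,0,0,0,0]

```text
time: 24.52
position: [0.6043, -0.1359, 0.1851]
tool_rot: [-0.5, 0.5, -0.5, 0.5]
ft_force: [-1.6, 0.0, 5.3]
grip_width: 0.0336
```

Contact. Release and rise.

Emit:
play_rows:
  series:
    - [0.4,0,0,0,0,0,0]
    - [0.6,0,0,0,0,0,0]
    - [0.8,0,0,0,0,0,0]
    - [0.8,0,0,0,0,0,0]
    - [0.8,0,-0.1,0,0,0,0]
    - [0.8,0,-0.2,0,0,0,0]
    - [0.8,0,-0.25,0,0,0,0]
    - [0.8,0,-0.25,0,0,0,0]
    - [0.8,0,-0.25,0,0,0,0]
    - [0.8,0,-0.1,0,0,0,0]
    - [0.8,0,0,0,0,0,0]
    - [0.8,0,0,0,0,0,0]

```text
time: 25.52
position: [0.6041, -0.1357, 0.2987]
tool_rot: [-0.5, 0.5, -0.5, 0.5]
ft_force: [-1.1, -0.2, -0.9]
grip_width: 0.0697
```

```bash
python3 -c "
from h import *
plan([.4505,-.348,.25],0)
im=eyes.camera('wrist')
cv2.imwrite('pics/w12.png',im[:,:,::-1])
print(proj('wrist',[[.6042,-.1355,.203]]))
"
```

```text
t 25.52 pos [ 0.6041 -0.1357  0.2987] w 0.0697 F [-1.1  -0.24 -0.9 ]
toolz [1.    0.001 0.   ] tooly [ 0. -0. -1.] toolx [ 0.001 -1.     0.   ]
shift tool axes(x100mm) [ 2.121  0.487 -1.538]
turn/pi [-0.0001  0.0002  0.    ] deg [-0.02  0.04  0.01]
shift after turn [ 2.123  0.487 -1.536]
[[276.77159807 221.93511908]]
```

View pics/w12.png

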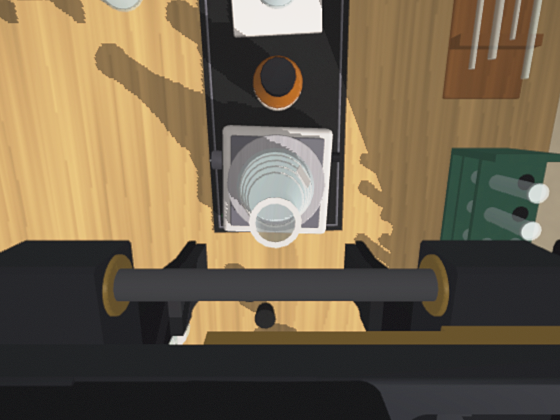

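Emit:
play_rows:
  series:
    - [1,0.1,0,-0.07,0,0,0]
    - [1,0.25,0,-0.18,0,0,0]
    - [1,0.28,0,-0.2,0,0,0]
    - [1,0.28,0,-0.2,0,0,0]
    - [1,0.28,0,-0.2,0,0,0]
    - [1,0.28,0,-0.21,0,0,0]
    - [1,0.28,0,-0.21,0,0,0]
    - [1,0.24,0.2,-0.17,0,0,0]
    - [1,0.13,0.2,-0.1,0,0,0]
    - [1,0,0,0,0,0,0]
    - [1,0,0,0,0,0,0]
    - [1,0,0,0,0,0,0]

```text
time: 26.57
position: [0.4502, -0.3476, 0.2582]
tool_rot: [-0.5, 0.501, -0.499, 0.5]
ft_force: [-0.1, -0.1, 1.3]
grip_width: 0.087
```

```bash
python3 -c "
from h import *
plan([.4501,-.3481,.132],0)
im=eyes.camera('wrist')
cv2.imwrite('pics/w13.png',im[:,:,::-1])
print(proj('wrist',[[.4501,-.3481,.132]]))
"
```

```text
t 26.57 pos [ 0.4502 -0.3476  0.2582] w 0.087 F [-0.08 -0.09  1.26]
toolz [ 1.     0.    -0.001] tooly [-0.001  0.002 -1.   ] toolx [ 0.    -1.    -0.002]
shift tool axes(x100mm) [0.007 1.262 0.   ]
turn/pi [ 0.0003  0.0001 -0.0005] deg [ 0.05  0.02 -0.09]
shift after turn [ 5.000e-03  1.262e+00 -1.000e-03]
[[274.51570101 211.12988701]]
```

View pics/w13.png

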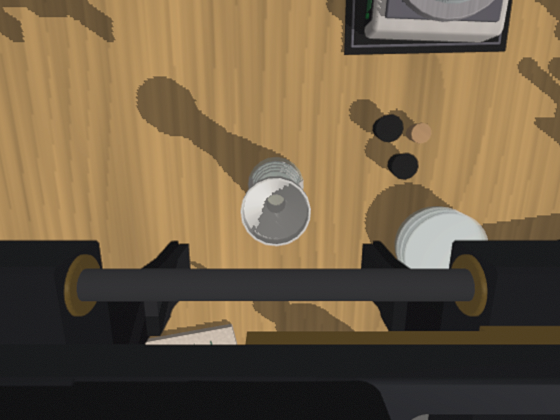

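Emit:
play_rows:
  series:
    - [1,0,0.15,0,0,0,0]
    - [1,0,0.25,0,0,0,0]
    - [1,0,0.25,0,0,0,0]
    - [1,0,0.25,0,0,0,0]
    - [1,0,0.2,0,0,0,0]
    - [1,0,0.1,0,0,0,0]
    - [1,0,0.05,0,0,0,0]
    - [1,0,0.03,0,0,0,0]
    - [1,0,0,0,0,0,0]
    - [1,0,0,0,0,0,0]

```text
time: 27.45
position: [0.4512, -0.3484, 0.1319]
tool_rot: [0.5, -0.499, 0.501, -0.5]
ft_force: [-0.5, 0.0, 0.2]
grip_width: 0.0873
```

Emit:
play_rows:
  series:
    - [0.5,0,0,0,0,0,0]
    - [0.5,0,0,0,0,0,0]
    - [0.5,0,0,0,0,0,0]
    - [0.5,0,0,0,0,0,0]
    - [0.5,0,0,0,0,0,0]
    - [0.5,0,0,0,0,0,0]
    - [0.5,0,0,0,0,0,0]
    - [0.5,0,0,0,0,0,0]
  grip_force: 10

```text
time: 28.12
position: [0.4503, -0.348, 0.1308]
tool_rot: [0.5, -0.5, 0.5, -0.5]
ft_force: [-0.6, 0.4, 0.3]
grip_width: 0.0558
```

Emit:
play_rows:
  series:
    - [0.5,0,-0.05,0,0,0,0]
    - [0.5,0,-0.1,0,0,0,0]
    - [0.5,0,-0.1,0,0,0,0]
    - [0.5,0,-0.2,0,0,0,0]
    - [0.5,0,-0.25,0,0,0,0]
    - [0.5,0,-0.25,0,0,0,0]
    - [0.5,0,-0.25,0,0,0,0]
    - [0.5,0,-0.2,0,0,0,0]
    - [0.5,0,-0.1,0,0,0,0]
    - [0.5,0,0,0,0,0,0]
    - [0.5,0,0,0,0,0,0]

```text
time: 29.03
position: [0.4503, -0.3478, 0.2812]
tool_rot: [0.5, -0.499, 0.5, -0.5]
ft_force: [0.2, 0.5, -1.2]
grip_width: 0.0555
```

```bash
python3 -c "
from h import *
plan([.6040,-.1357,.28],0)
cv2.imwrite('pics/w14.png',eyes.camera('wrist')[:,:,::-1])
im=eyes.camera('scene')[80:220,140:300]
cv2.imwrite('pics/s14.png',cv2.resize(im[:,:,::-1],None,fx=4,fy=4,interpolation=cv2.INTER_CUBIC))
"
```

```text
t 29.03 pos [ 0.4503 -0.3478  0.2812] w 0.0555 F [ 0.15  0.52 -1.16]
toolz [1.    0.001 0.001] tooly [ 0.001 -0.001 -1.   ] toolx [ 0.001 -1.     0.001]
shift tool axes(x100mm) [-2.119  0.011  1.538]
turn/pi [-0.0002  0.0002  0.0002] deg [-0.04  0.04  0.04]
shift after turn [-2.121  0.012  1.537]
```

View pics/w14.png

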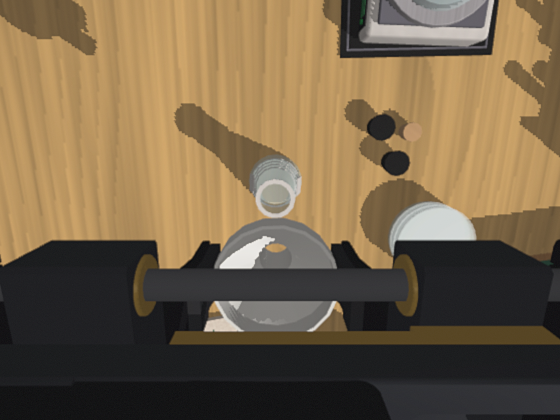

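View pics/s14.png

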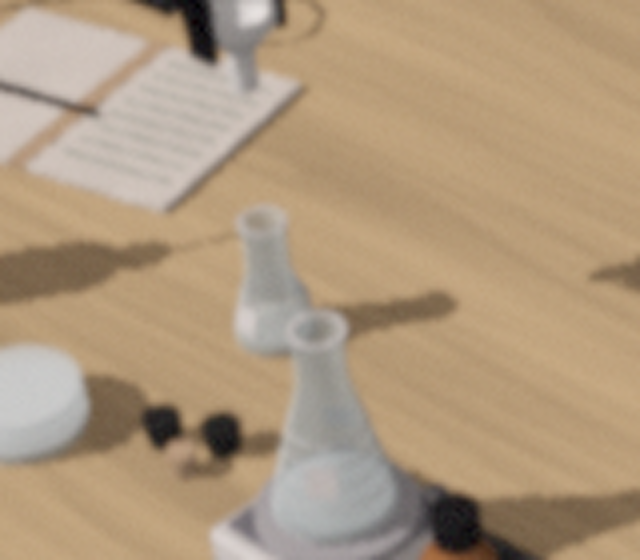

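Emit:
play_rows:
  series:
    - [0.5,0,-0.15,0,0,0,0]
    - [0.5,-0.1,-0.05,0.08,0,0,0]
    - [0.5,-0.2,0,0.15,0,0,0]
    - [0.5,-0.28,0,0.2,0,0,0]
    - [0.5,-0.28,0,0.2,0,0,0]
    - [0.5,-0.28,0,0.2,0,0,0]
    - [0.5,-0.28,0,0.2,0,0,0]
    - [0.5,-0.28,0,0.2,0,0,0]
    - [0.5,-0.2,0,0.15,0,0,0]
    - [0.5,-0.15,0,0.1,0,0,0]
    - [0.5,-0.07,0,0.06,0,0,0]
    - [0.5,0,0,0,0,0,0]

```text
time: 30.13
position: [0.6051, -0.1333, 0.2996]
tool_rot: [-0.501, 0.5, -0.498, 0.501]
ft_force: [-0.5, -0.5, -0.7]
grip_width: 0.0553
```

Emit:
play_rows:
  series:
    - [0.5,0,0,0,0,0,0]
    - [0.5,0,0,0,0,0,0]
    - [0.5,0,0,0,0,0,0]

```text
time: 30.38
position: [0.6036, -0.1369, 0.3006]
tool_rot: [-0.5, 0.5, -0.5, 0.5]
ft_force: [-0.2, -0.3, -0.1]
grip_width: 0.0557
```

```bash
python3 -c "
from h import *
plan([.6040,-.1360,.219],0)
print(ray('wrist',(276,275),.303))
cv2.imwrite('pics/w15.png',eyes.camera('wrist')[:,:,::-1])
im=eyes.camera('scene')[110:250,160:320]
cv2.imwrite('pics/s15.png',cv2.resize(im[:,:,::-1],None,fx=4,fy=4,interpolation=cv2.INTER_CUBIC))
"
```

```text
t 30.38 pos [ 0.6036 -0.1369  0.3006] w 0.0557 F [-0.21 -0.27 -0.1 ]
toolz [ 1.    -0.001 -0.001] tooly [-0.001 -0.    -1.   ] toolx [-0.001 -1.     0.   ]
shift tool axes(x100mm) [-0.009  0.816  0.004]
turn/pi [ 0.0002 -0.0003  0.    ] deg [ 0.04 -0.06  0.01]
shift after turn [-0.009  0.816  0.004]
[ 0.60366589 -0.1321916   0.303     ]
```

View pics/w15.png

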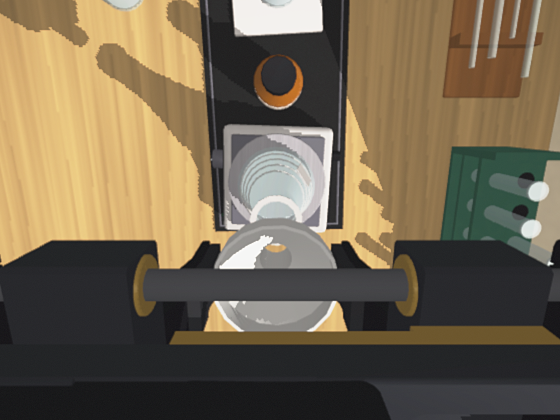

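View pics/s15.png

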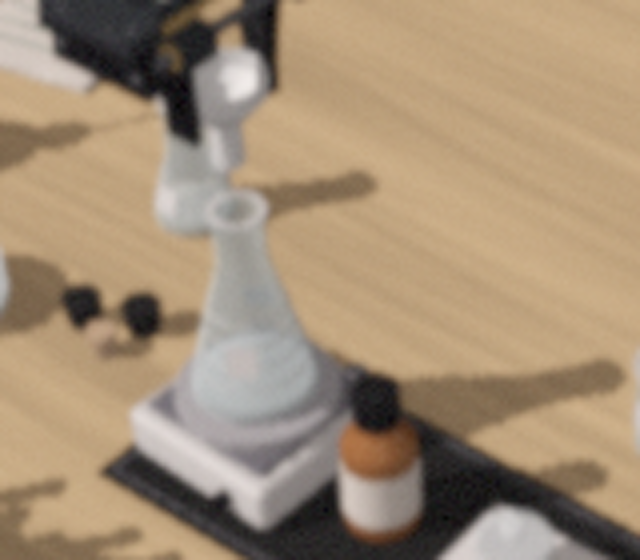

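```bash
python3 -c "
from h import *
def c(p): return (p[0]/4-.375+160,p[1]/4-.375+110)
print('rim',ray('scene',c((237,209)),.203),'stem',ray('scene',c((227,165)),.240))
for y in (-.1369,-.1322): print(proj('wrist',[.6037,y,.302]),(proj('scene',[[.604,y,.24],[.604,y,.302]])-[160-.375,110-.375])*4)
im=eyes.camera('top'); im=im[110:220,290:400]
cv2.imwrite('pics/t15.png',cv2.resize(im[:,:,::-1],None,fx=5,fy=5,interpolation=cv2.INTER_CUBIC))
"
```

```text
rim [ 0.60446431 -0.13494578  0.203     ] stem [ 0.60926479 -0.13394341  0.24      ]
[[275.77116427 283.67487884]] [[229.4831322  158.93961075]
 [219.37243074  73.17552773]]
[[275.76161918 273.78397301]] [[235.18371443 161.84062814]
 [225.25497542  76.02455966]]
```

View pics/t15.png

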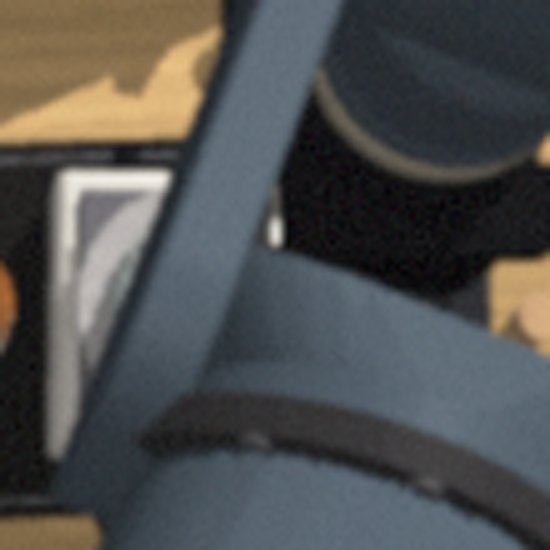

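Emit:
play_rows:
  series:
    - [0.5,0,0.1,0,0,0,0]
    - [0.5,0,0.1,0,0,0,0]
    - [0.5,0,0.05,0,0,0,0]
    - [0.5,0,0.05,0,0,0,0]
    - [0.5,0,0.05,0,0,0,0]
    - [0.5,0,0.05,0,0,0,0]
    - [0.5,0,0.05,0,0,0,0]
    - [0.5,0,0,0,0,0,0]
    - [0.5,0,0,0,0,0,0]

```text
time: 31.28
position: [0.6042, -0.1357, 0.2554]
tool_rot: [0.5, -0.5, 0.5, -0.5]
ft_force: [0.1, 0.3, -0.2]
grip_width: 0.0559
```

```bash
python3 -c "
from h import *
state()
cv2.imwrite('pics/w16.png',eyes.camera('wrist')[:,:,::-1])
im=eyes.camera('scene')[110:250,160:320]
cv2.imwrite('pics/s16.png',cv2.resize(im[:,:,::-1],None,fx=4,fy=4,interpolation=cv2.INTER_CUBIC))
"
```

```text
t 31.28 pos [ 0.6042 -0.1357  0.2554] w 0.0559 F [ 0.09  0.29 -0.22]
```

View pics/s16.png

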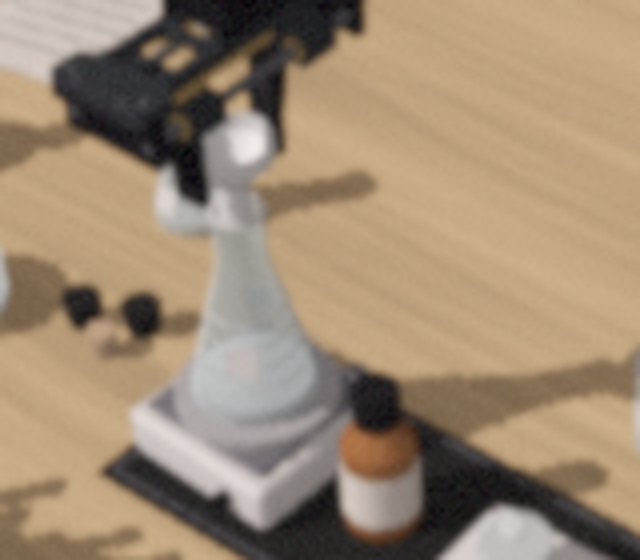

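View pics/w16.png

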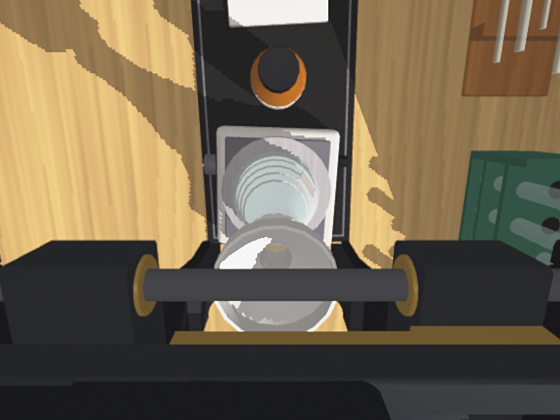

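Emit:
play_rows:
  series:
    - [0.5,0,0.04,0,0,0,0]
    - [0.5,0,0.04,0,0,0,0]
    - [0.5,0,0.04,0,0,0,0]
    - [0.5,0,0.04,0,0,0,0]
    - [0.5,0,0.03,0,0,0,0]
    - [0.5,0,0.03,0,0,0,0]
    - [0.5,0,0.02,0,0,0,0]
    - [0.5,0,0,0,0,0,0]
    - [0.5,0,0,0,0,0,0]

```text
time: 32.13
position: [0.6043, -0.1358, 0.2316]
tool_rot: [0.5, -0.5, 0.5, -0.5]
ft_force: [-0.6, 0.1, -0.5]
grip_width: 0.0555
```

Emit:
play_rows:
  series:
    - [0.5,0,0.012,0,0,0,0]
    - [0.5,0,0.01,0,0,0,0]
    - [0.5,0,0.008,0,0,0,0]
    - [0.5,0,0,0,0,0,0]
    - [0.5,0,0,0,0,0,0]

```text
time: 32.55
position: [0.6043, -0.1358, 0.229]
tool_rot: [-0.5, 0.5, -0.5, 0.5]
ft_force: [0.8, -1.5, 0.6]
grip_width: 0.0553
```

Emit:
play_rows:
  series:
    - [0.5,0,0.006,0,0,0,0]
    - [0.5,0,0.006,0,0,0,0]
    - [0.5,0,0,0,0,0,0]
    - [0.5,0,0,0,0,0,0]

```text
time: 32.88
position: [0.6047, -0.1359, 0.2288]
tool_rot: [-0.5, 0.499, -0.5, 0.5]
ft_force: [-0.7, 0.7, 5.6]
grip_width: 0.0552
```

Seated (force 5.6 N up). Open slowly and withdraw.

Emit:
play_rows:
  series:
    - [0.65,0,0,0,0,0,0]
    - [0.7,0,0,0,0,0,0]
    - [0.8,0,0,0,0,0,0]
    - [0.95,0,0,0,0,0,0]
    - [0.95,0,0,0,0,0,0]
    - [0.95,0,0,0,0,0,0]
    - [0.95,0,-0.05,0,0,0,0]
    - [0.95,0,-0.15,0,0,0,0]
    - [0.95,0,-0.25,0,0,0,0]
    - [0.95,0,-0.25,0,0,0,0]
    - [0.95,0,-0.25,0,0,0,0]
    - [0.95,0,-0.1,0,0,0,0]

```text
time: 33.88
position: [0.6058, -0.1364, 0.3368]
tool_rot: [0.499, -0.497, 0.502, -0.501]
ft_force: [0.1, -0.7, 1.1]
grip_width: 0.0827
```

Emit:
play_rows:
  series:
    - [0.95,0.2,0,-0.2,0,0,0]
    - [0.95,0.25,0,-0.3,0,0,0]
    - [0.95,0.25,0,-0.3,0,0,0]
    - [0.95,0.25,0,-0.3,0,0,0]
    - [0.95,0.25,0,-0.3,0,0,0]
    - [0.95,0.25,0,-0.2,0,0,0]
    - [0.95,0.25,0,0,0,0,0]
    - [0.95,0.1,0,0,0,0,0]
    - [0.95,0,0,0,0,0,0]
    - [0.95,0,0,0,0,0,0]
    - [0.95,0,0,0,0,0,0]

```text
time: 34.8
position: [0.4447, -0.3144, 0.3321]
tool_rot: [-0.5, 0.5, -0.499, 0.501]
ft_force: [0.6, 0.1, 1.2]
grip_width: 0.0829
```

```bash
python3 -c "
from h import *
state()
im=eyes.camera('scene')[100:300,150:420]
cv2.imwrite('pics/s17.png',cv2.resize(im[:,:,::-1],None,fx=2.9,fy=2.9,interpolation=cv2.INTER_CUBIC))
im=eyes.camera('top')
cv2.imwrite('pics/t17f.png',im[:,:,::-1])
im=im[125:225,185:375]
cv2.imwrite('pics/t17.png',cv2.resize(im[:,:,::-1],None,fx=4,fy=4,interpolation=cv2.INTER_CUBIC))
"
```

```text
t 34.8 pos [ 0.4447 -0.3144  0.3321] w 0.0829 F [0.58 0.12 1.2 ]
```

View pics/s17.png

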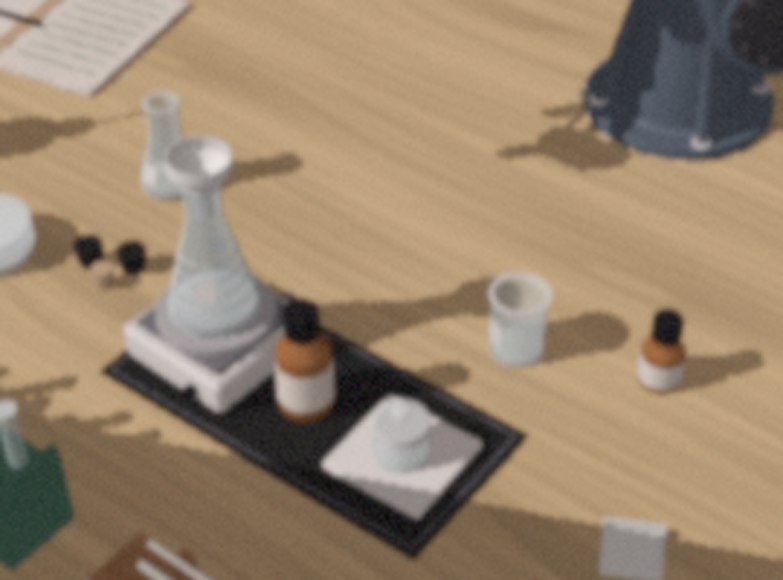

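View pics/t17.png

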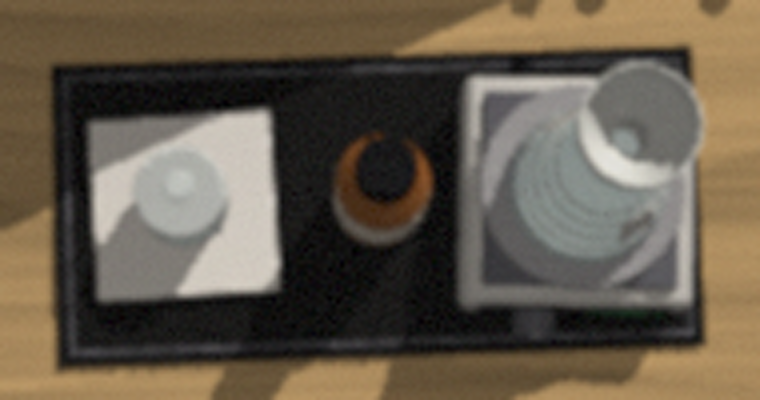

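View pics/t17f.png

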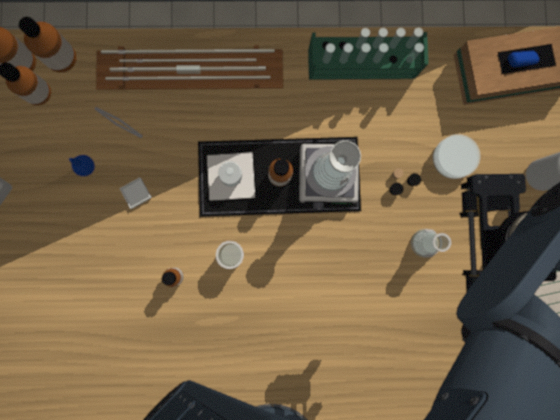

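```bash
python3 -c "
from h import *
def c(p): return (p[0]/4-.375+185,p[1]/4-.375+125)
for n,p,z in [('wb',(180,184),.068),('tall',(386,168),.118),('funnel',(642,123),.230)]: print(n,ray('top',c(p),z).round(4))
print(robot.get_obs()['joint_velocities'])
ticket.hand_in()
"
```

```text
wb [0.6067 0.0772 0.068 ]
tall [ 0.6052 -0.0285  0.118 ]
funnel [ 0.6044 -0.1371  0.23  ]
[-0.00102379 -0.00049132 -0.00104272 -0.00258169 -0.00335039 -0.00338838]
the job is handed in; nothing more can be done
```

The bench mat is laid out and I have handed the job in, after about 35 s of the 106 s allowed. It reports no verdict.

I picked up and placed the weighing bottle, the tall bottle, the large flask and the funnel, in that order. I lowered each one until the wrist felt about 5 N of contact, then opened the fingers.

My last checks, from the final top-camera picture against the targets I measured at the start:

| Item | Measured position | Target | Offset | Tolerance |
|---|---|---|---|---|
| Weighing bottle | (0.607, 0.077) | tile centre (0.605, 0.079) | about 2.5 mm | 15 mm |
| Tall bottle | (0.605, -0.029) | mat middle (0.605, -0.028) | under 1 mm | 15 mm along, 18 mm across |
| Funnel rim | (0.604, -0.137) | plate centre (0.604, -0.136) | about 2 mm | no direct limit |

- **Funnel:** the seating limit is 8 mm between the stem end and the flask's axis. I did not measure that separately. The funnel came to rest at the expected seated height, within about 1 mm.
- **Flask:** I last measured its neck just after setting it on the plate, about 1 mm from the plate's centre.
- **Upright and untouched:** the pictures show all four items standing upright and the gripper well clear. The small flask, the short bottle and the beaker look unmoved, though I judged those three by eye only.
- **Disagreement:** while I held the funnel, the wrist camera put its rim about 4 mm to one side of the tool along y, and the scene camera about 3 mm. It still went into the neck with no side force to speak of.

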